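Seat the slide tray in the scanner dock and latch it

TASK

Load the blue slide tray for scanning: with the fingertips against the upright lip at its tail, push it slowly along the rails of the white dock towards the label reader until it drops into the locating notches, and stop there without forcing it. Then push the red post of the latch round with the fingertips until the lever lies alongside the dock against its stop, so that the tongue holds the seated tray down. Nothing is picked up, and the other things on the bench stay where they are.

Things in the scene. Friction and masses are not known exactly. Their poses are not given: they have to be found in the camera images.
- tray_mid (a point): Blue metal slide tray with four glass slides, loose on the rails: plate 150 (its x, the travel) x 100 x 12 mm, about 0.5 kg. Point: centre of the plate's top face; +x to its leading edge, z up. Four feet 8 mm high, 14 mm long, under it at x = +/-56 mm. Upright push lip at the tail, 66 mm wide, 7 mm thick, rear face at x = -75 mm, top 24 mm above the point. Slides stand 3 mm proud.
- tray_push (a point): Point to push: rear face of the tray's tail lip, mid width, 8 mm above the plate's top, 75 mm behind tray_mid. The face is flat and upright from 12 mm below the plate's top to 24 mm above it. Push in the tray's +x direction. Sliding takes 2 to 5 N; push at 30 to 60 mm/s at most, stopping at about 9 N.
- dock_home (a point): Where tray_mid lies when seated, 32 mm above the bench. Axes: +x the travel, to the label reader; y left; z up. Riding on the rails tray_mid is 6 mm higher, and 55 to 90 mm short of it (negative x) at the start. Both pairs of feet drop 6 mm together within about 4 mm of it. The notch ends are upright: a seated tray stops hard, up to 4 mm past it; pushed fast it strikes hard or jams.
- dock: White dock, fixed to the bench; origin on the bench, 45 mm behind dock_home, axes as dock_home. From this origin: base x -130 to +158 mm, 124 mm wide, 12 mm high, open at the tail; two aluminium rails at y +/-36 mm, tops 18 mm above the bench, each with two notches; grey side guides at y +/-56 mm, 33 mm high; white label reader across the end, x 158 to 200 mm, 58 mm high.
- latch_pivot (a point): Upright pivot of the steel latch, on a bracket at the dock's left side (x = -45, y = +76 mm from dock_home). Point: underside of the latch, 34.5 mm above the bench; the latch plate is 8 mm thick. Its lever, 45 mm from pivot to post, and its tongue, 40 mm, form a right angle: the tongue lies 90 degrees clockwise of the lever, seen from above.
- latch_post (a point): Point on the axis of the red upright post at the lever's end, 45 mm from the pivot, 58.5 mm above the bench; the post is 13 mm thick and stands from 42 to 75 mm above the bench. Open: the lever points out to the dock's left (+y). Closed: it lies alongside the dock, pointing along the dock's +x, with the tongue pointing in over the tray's edge.
- latch (a joint): Angle of the latch lever from the dock's +x, anticlockwise from above, rad: 0 = closed, against its stop; 1.2 to 1.45 = open, as at the start (1.45 is the other stop). Light friction, about 1 N at the post; it stays where it is left. The tongue clears a seated tray by 2.5 mm but runs into the edge of a tray that has not dropped.
- slide_box: Bystander: blue slide box, 87 x 100 x 34 mm, beside the dock on its right; origin under its centre. Leave alone.
- forceps: Bystander: steel forceps, 124 mm long, 10 mm high, lying on the bench to the right of the dock's tail; origin under the middle. Leave alone.
- slide_box_b: Bystander: yellow slide box, 87 x 100 x 34 mm, at the right; origin under its centre. Leave alone.
- timer: Bystander: white lab timer, 66 x 62 x 22 mm, at the right front; origin under its centre. Leave alone.
- dropper_stain: Bystander: blue dropper bottle, 37 mm thick, 100 mm tall, at the left front; origin under its centre. Leave alone.
- petri_b: Bystander: petri dish, 61 mm across, 14 mm high, at the left front; origin under its centre. Leave alone.

How it is judged:
By the outcome, as a careful person would: the job done as asked, in the order asked, and still so for the second after the job is handed in, with the robot touching nothing.
It also fails if it takes over 42 s, if anything falls off the work surface, if the arm or the gripper's body presses on something with over 40 N, if the wrist force passes 120 N, or if a joint passes its speed limit or range.

ROBOT

A 6-joint arm with a two-finger parallel gripper is mounted at the origin on a cart in front of the work surface, level with it; the furniture and walls round the work are solid. World frame = base frame: x ahead of the robot, y to its left, z up, the work surface at z = 0. Lengths are in m, angles in rad, forces in N, time in s.
With the tool pointing down it reaches from about 0.35 to 0.85 m from the base axis. Payload 8.1 kg.
Tool frame: the origin (TCP) lies at the centre of the arm's flange, where the gripper is bolted on; the fingertips stand 186 mm ahead of it and the grasp point (between the pads) lies 167 mm ahead of it; z points along the fingers, y is the line along which they close (so a half turn about z gives the same grasp; the last joint's range is limited). The gripper opens to 93 mm and grips with 3 to 60 N. Pads are 15 mm wide; open, the fingers measure 128 mm over their backs; the gripper's body (75 mm by 188 mm) begins 65 mm behind the grasp point.
Start: joints at [-1.19, 0.13, 1.488, -0, 1.523, -0.085], TCP at [0.27, -0.536, 0.405] pointing down, gripper open.
Joint ranges: [-2.96, 2.96], [-0.89, 2.26], [0.02, 2.5], [-1.34, 4.48], [0, 2.73], [-2.66, 2.66]. Speed limits (rad/s): [2.39, 2.39, 2.79, 3.14, 3.14, 3.14].

INTERFACE

Orientations are given as a rotation vector (axis times angle).
In Python, from plant import robot gives the robot as it stands.
- The arm moves only by the tool apply_moves, never from a script. Its argument "series" is a list of rows, each a list of 2 entries, a list of its own where there are three numbers: the shift along the tool's x, y, z in mm, then the turn, a rotation vector about the tool's x, y, z in rad. A call has 1 to 12 rows; each row shifts and turns the commanded pose from where the row before left it, along the tool's axes as they then stand; what a row does not reach is not made up. A row lasts 1/12 s, in which the tool goes at most 41.7 mm and 7.16 degrees, less where a joint would pass 70% of its speed; a pose out of reach is approached as far as the arm can. A call is refused whole if a number of a shift passes 41.7 or a number of a turn 0.125, either way. A call with a gripper value outside its range is refused whole. "claw" is the opening, from 0 (shut) to 1 (fully open), set as the call begins (left out, the last holds). The fingers move at their own pace and stop on an object; "newtons" is the grip in N (left out, the last holds). Time passes only in rows, so rows that do not move let the fingers close. It gives the time, the measured TCP pose, the force, the opening and the grip force at its end, in the units of the state.
- robot.read_state(): the state, without advancing time (a new reading comes with each control period).
- robot.read_camera(name): name is "side" or "top"; returns (picture, depth): 420x560x3 uint8, blue, green, red; 420x560 float32, m along the optical axis (not along the pixel's ray), 0 where there is no reading.
- robot.calibration(name): a dict with "fx", "fy", "cx", "cy" (pixels), "D" ([k1, k2, p1, p2, k3] as OpenCV has them; the pictures are not rectified), "extrinsics" (4x4, takes a point from world to camera coordinates). Camera axes: x right, y down, z forward; pixel columns grow to the right and rows downward; lengths in m; the calibration is good to about 2 mm. A picture is of the moment at which its call begins. calibration takes no time and is no camera call.
- robot.close_job(): hands the job in; it is judged then, once.
The state is a dict: "t": time; "q": joint angles; "dq": joint speeds; "joint_torque": joint torques, N m; "tool_pos": TCP position; "orientation": TCP orientation; "force": force on the tool from outside, world axes, zero at the start; "wrist_torque": the same for the moment, N m; "opening": finger opening in m; "gripper_force": force on a finger pad.
Only numpy, scipy, OpenCV 4.12 (cv2) and the standard library are available. Lean on these libraries where they do the work, as an engineer would, in place of code of your own. Each camera call takes 0.05 s, during which the arm holds its last target. There are 200 camera calls.

## Working session

There is one attempt and no reset: what is moved stays moved. The work goes in short steps, Python scripts to look and compute and a tool call to move; the robot and the scene stay as the last step left them, time stands still between calls to the robot, and variables do not carry over. Pictures are saved under pics/ and viewed, at most 10 in all, crops included, and the job is handed in when it is done.

Besides the shell and the picture viewer there is one more tool, called as name(argument=value, ...), one argument or row to a line, values as JSON. apply_moves: Moves the arm, as the interface text tells. Its arguments: {"type":"object","properties":{"series":{"type":"array"},"claw":{"type":"number"},"newtons":{"type":"number"}},"required":["series"]}

```bash
mkdir -p pics; ls; python3 - <<'E'
from plant import robot
import cv2,numpy as np
print(robot.read_state())
for n in("top","side"):
    p,d=robot.read_camera(n); cv2.imwrite(f"pics/{n}0.png",p); np.save(f"pics/{n}0.npy",d)
    c=robot.calibration(n); print(n,{k:np.round(v,3).tolist() for k,v in c.items()})
E
```

```text
pics
{'t': 0.0, 'q': array([-1.19038433e+00,  1.31156149e-01,  1.48928099e+00, -5.47004737e-05,
        1.52300895e+00, -8.53694503e-02]), 'dq': array([ 2.39429514e-04,  7.64106177e-05, -1.35503331e-03, -1.32950057e-03,
        8.38994043e-04, -1.94811591e-03]), 'joint_torque': array([-9.82349884e-04, -5.59842718e+01, -4.91764677e+01,  7.65184290e-02,
        3.55997379e-02, -1.23280606e-04]), 'tool_pos': array([ 0.26941265, -0.53585142,  0.4036892 ]), 'orientation': array([-3.05500304e+00, -7.24634636e-01,  5.12524213e-04]), 'force': array([-0.5189642 ,  0.87535054, -0.44176603]), 'wrist_torque': array([-0.00062885, -0.05466285, -0.01140981]), 'gripper_force': 0.0, 'opening': 0.09305396432128955}
top {'fx': 544.576, 'fy': 544.576, 'cx': 272.669, 'cy': 212.856, 'D': [-0.012, 0.0, 0.0, 0.0, 0.0], 'extrinsics': [[0.003, -1.0, -0.021, -0.162], [-0.986, 0.0, -0.169, 0.595], [0.169, 0.021, -0.985, 1.64], [0.0, 0.0, 0.0, 1.0]]}
side {'fx': 493.738, 'fy': 493.738, 'cx': 283.148, 'cy': 209.097, 'D': [-0.129, 0.0, 0.0, 0.0, 0.0], 'extrinsics': [[-0.968, -0.253, -0.004, 0.528], [-0.1, 0.398, -0.912, 0.179], [0.232, -0.882, -0.411, 1.12], [0.0, 0.0, 0.0, 1.0]]}
```

View pics/top0.png

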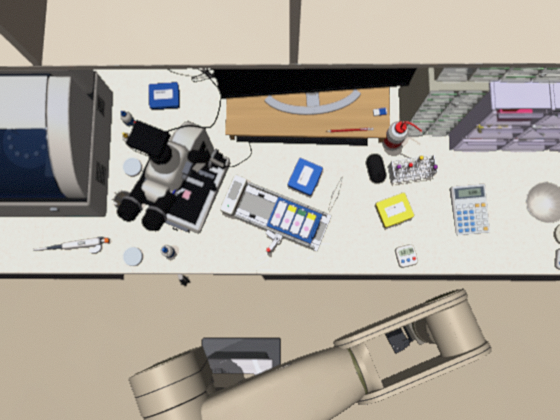

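View pics/side0.png

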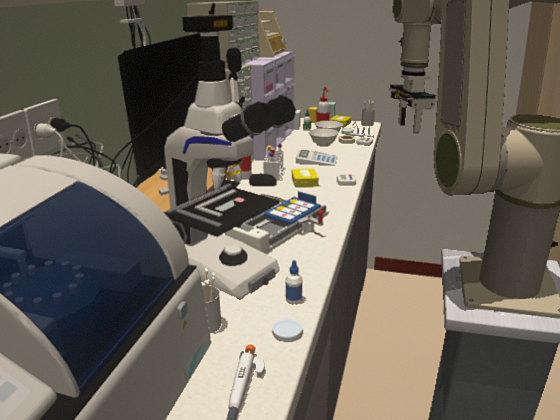

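The top view shows the dock running from the reader (232,195) to the tail (320,240), with the tray at about (294,218) and the red post at (270,250). I'll measure these next.

```bash
cat > h.py <<'E'
import cv2,numpy as np
from plant import robot
def ray(n,uv):
    c=robot.calibration(n);K=np.array([[c["fx"],0,c["cx"]],[0,c["fy"],c["cy"]],[0,0,1]])
    p=cv2.undistortPoints(np.array(uv,float).reshape(-1,1,2),K,np.array(c["D"],float))[:,0]
    E=np.array(c["extrinsics"]);R,t=E[:3,:3],E[:3,3]
    return -R.T@t,np.c_[p,np.ones(len(p))]@R
def onz(n,uv,z):
    o,d=ray(n,uv);return o+d*((z-o[2])/d[:,2])[:,None]
def proj(n,P):
    c=robot.calibration(n);K=np.array([[c["fx"],0,c["cx"]],[0,c["fy"],c["cy"]],[0,0,1]])
    E=np.array(c["extrinsics"]);return cv2.projectPoints(np.array(P,float).reshape(-1,1,3),cv2.Rodrigues(E[:3,:3])[0],E[:3,3],K,np.array(c["D"],float))[0][:,0]
def mask(p,col):
    h=cv2.cvtColor(p,cv2.COLOR_BGR2HSV)
    if col=="blue": return cv2.inRange(h,(95,110,40),(125,255,255))
    return cv2.inRange(h,(0,130,70),(8,255,255))|cv2.inRange(h,(172,130,70),(180,255,255))
E
python3 - <<'E'
from h import *
p=cv2.imread("pics/top0.png");d=np.load("pics/top0.npy")
cr=p[165:265,210:345];cv2.imwrite("pics/c0.png",cv2.resize(cr,None,fx=5.9,fy=5.9,interpolation=cv2.INTER_CUBIC))
s=cv2.imread("pics/side0.png");cv2.imwrite("pics/c1.png",cv2.resize(s[180:260,225:335],None,fx=7,fy=7,interpolation=cv2.INTER_CUBIC))
for col,box in(("blue",(195,250,262,330)),("red",(235,262,258,290))):
    m=np.zeros(p.shape[:2],np.uint8);a,b,c,e=box;m[a:b,c:e]=mask(p,col)[a:b,c:e]
    for k in cv2.findContours(m,0,2)[0]:
        if cv2.contourArea(k)<4: continue
        r=cv2.minAreaRect(k);B=cv2.boxPoints(r);print(col,r,B.round(1).tolist())
        print(onz("top",np.r_[B,[r[0]]],.038 if col=="blue" else .075).round(4).tolist())
# depth based heights in the dock area
o,dd=ray("top",[(u,v) for v in range(420) for u in range(560)])
E=np.array(robot.calibration("top")["extrinsics"]);P=(o+dd*d.reshape(-1,1)).reshape(420,560,3)
m=np.zeros(p.shape[:2],bool);m[170:255,215:335]=1
for lo,hi in((.05,.064),(.027,.036)):
    q=P[m&(P[...,2]>lo)&(P[...,2]<hi)];print(lo,len(q),q.mean(0).round(3) if len(q) else 0, cv2.minAreaRect(q[:,:2].astype(np.float32)) if len(q) else 0)
E
```

```text
blue ((294.2758483886719, 219.81033325195312), (47.90939712524414, 31.382511138916016), 21.801406860351562) [[266.20001220703125, 225.5], [277.8999938964844, 196.3000030517578], [322.29998779296875, 214.10000610351562], [310.70001220703125, 243.3000030517578]]
[[0.5573, -0.1413, 0.038], [0.6497, -0.1775, 0.038], [0.593, -0.3161, 0.038], [0.5017, -0.2791, 0.038], [0.5751, -0.2287, 0.038]]
red ((268.25, 249.75), (2.8284268379211426, 2.1213202476501465), 45.0) [[266.5, 249.5], [268.0, 248.0], [270.0, 250.0], [268.5, 251.5]]
[[0.4785, -0.1438, 0.075], [0.4831, -0.1484, 0.075], [0.477, -0.1544, 0.075], [0.4725, -0.1499, 0.075], [0.4778, -0.1491, 0.075]]
0.05 610 [ 0.653 -0.052  0.057] ((0.5909630656242371, -0.11369262635707855), (0.3669670522212982, 0.16741943359375), 60.61814880371094)
0.027 1216 [ 0.625 -0.221  0.033] ((0.6099110841751099, -0.15537963807582855), (0.25110286474227905, 0.3454519808292389), 0.8277090191841125)
```

View pics/c0.png

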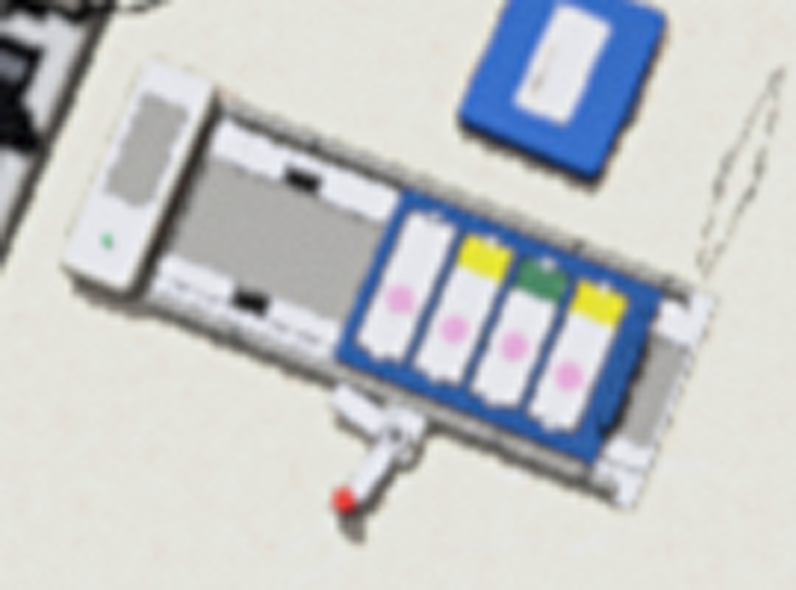

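View pics/c1.png

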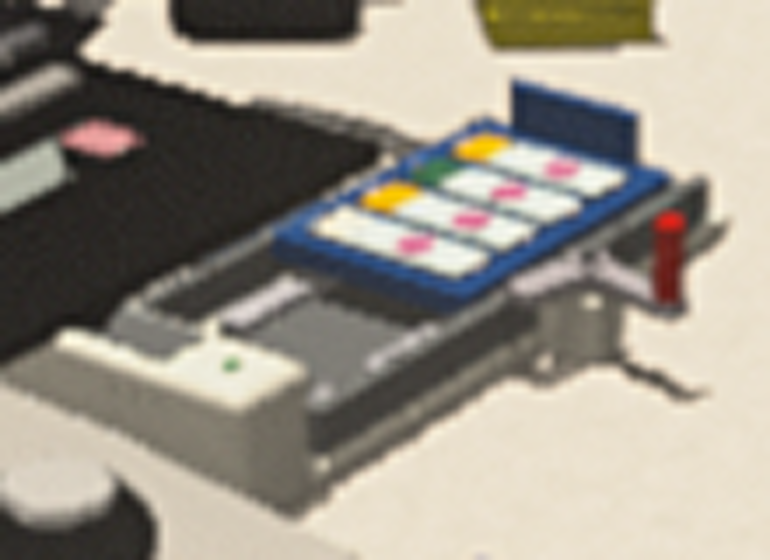

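```bash
python3 - <<'E'
from h import *
f=lambda x,y:(210+x/5.9,165+y/5.9)
u=np.array([np.cos(np.radians(68)),np.sin(np.radians(68)),0]);l=np.array([-u[1],u[0],0])
post=onz("top",[(268.2,249.7)],.075)[0];piv=onz("top",[f(396,432)],.0425)[0]
print("post",post,"piv",piv,"len",np.linalg.norm((post-piv)[:2]),"ang",np.degrees(np.arctan2((post-piv)@l,(post-piv)@u)))
n=onz("top",[f(303,180),f(250,300)],.018);print("home by piv",piv+45e-3*u-76e-3*l,"notch",n.mean(0)-.056*u,(n[0]-n[1])[:2]@l[:2])
r=onz("top",[f(210,95),f(135,292)],.058);r2=onz("top",[f(150,62),f(65,265)],.058);print("home by reader",r.mean(0)-.113*u,r2.mean(0)-.155*u, np.degrees(np.arctan2(*( (r2[0]-r2[1])[[1,0]]))))
t=onz("top",[f(712,295),f(630,505)],.012);print("home by tail",t.mean(0)+.175*u)
E
```

```text
post [ 0.47791761 -0.14897844  0.075     ] piv [ 0.51684516 -0.17541791  0.0425    ] len 0.04705740123860721 ang 77.81578286047313
home by piv [ 0.60416843 -0.16216473  0.0425    ] notch [ 0.60274718 -0.16270158  0.018     ] -0.07121444118833543
home by reader [ 0.59906703 -0.16268313  0.058     ] [ 0.59950699 -0.16710055  0.058     ] -21.505959686141345
home by tail [ 0.60373103 -0.15944526  0.012     ]
```

apply_moves(
  series=[
    [[0, 0, 0], [0, 0, -0.12]],
    [[0, 0, 0], [0, 0, -0.12]],
    [[0, 0, 0], [0, 0, -0.12]],
    [[0, 0, 0], [0, 0, -0.12]],
    [[0, 0, 0], [0, 0, -0.12]],
    [[0, 0, 0], [0, 0, -0.12]],
    [[33, 18, 0], [0, 0, 0]],
    [[33, 18, 0], [0, 0, 0]],
    [[33, 18, 0], [0, 0, 0]],
    [[33, 18, 0], [0, 0, 0]],
    [[0, 0, 0], [0, 0, 0]],
  ],
  claw=0.2,
)

```text
t: 1.02
tool_pos: [0.3899, -0.4368, 0.4043]
orientation: [-2.6, -1.761, -0.004]
force: [-0.9, -0.3, -0.3]
opening: 0.0241
gripper_force: 0.0
```

apply_moves(
  series=[
    [[32, 19, 0], [0, 0, 0]],
    [[32, 19, 0], [0, 0, 0]],
    [[32, 19, 0], [0, 0, 0]],
    [[32, 19, 0], [0, 0, 0]],
    [[32, 18, 0], [0, 0, 0]],
    [[0, 0, 35], [0, 0, 0]],
    [[0, 0, 35], [0, 0, 0]],
    [[0, 0, 35], [0, 0, 0]],
    [[0, 0, 35], [0, 0, 0]],
    [[0, 0, 35], [0, 0, 0]],
    [[0, 0, 0], [0, 0, 0]],
    [[0, 0, 0], [0, 0, 0]],
  ],
)

```text
t: 2.02
tool_pos: [0.5317, -0.3272, 0.2272]
orientation: [-2.601, -1.752, 0.003]
force: [0.9, -0.2, 0.1]
opening: 0.0188
gripper_force: 0.0
```

```bash
python3 - <<'E'
from h import *
s=robot.read_state();print(s["tool_pos"],s["orientation"],s["opening"],s["force"])
p,d=robot.read_camera("side");cv2.imwrite("pics/s1.png",cv2.resize(p[140:260,225:365],None,fx=5,fy=5,interpolation=cv2.INTER_CUBIC))
E
```

```text
[ 0.53166013 -0.3271987   0.22717717] [-2.60057185 -1.75186207  0.00348787] 0.018827878354461283 [ 0.94513632 -0.16963438  0.13125498]
```

View pics/s1.png

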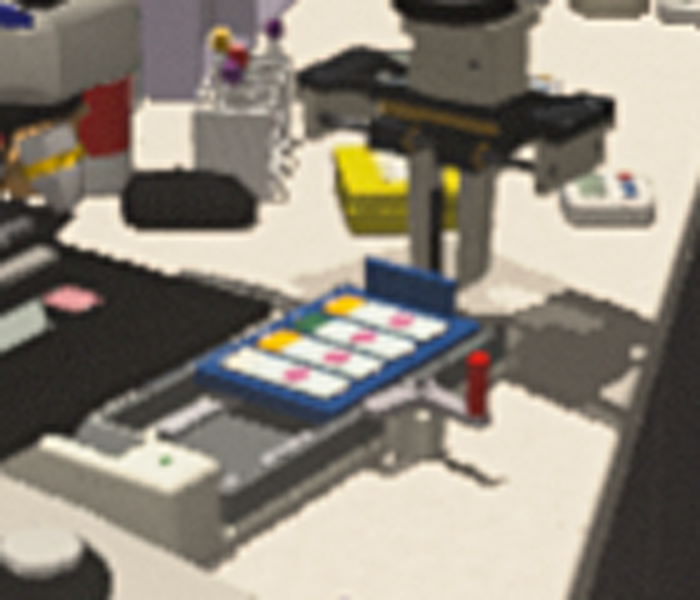

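The side view shows the fingers upright behind the lip: fingers at (430–480,270), lip at (410,285). There is about a 25 mm gap, so I'll approach slowly.

apply_moves(
  series=[
    [[4, 4, 0], [0, 0, 0]],
    [[4, 0, 0], [0, 0, 0]],
    [[4, 0, 0], [0, 0, 0]],
    [[3, 0, 0], [0, 0, 0]],
    [[3, 0, 0], [0, 0, 0]],
    [[3, 0, 0], [0, 0, 0]],
    [[3, 0, 0], [0, 0, 0]],
    [[3, 0, 0], [0, 0, 0]],
    [[3, 0, 0], [0, 0, 0]],
    [[3, 0, 0], [0, 0, 0]],
  ],
)

```text
t: 2.9
tool_pos: [0.5491, -0.299, 0.2299]
orientation: [2.605, 1.755, -0.001]
force: [-1.2, -3.7, 1.2]
opening: 0.0184
gripper_force: 2.1
```

apply_moves(
  series=[
    [[3.5, 0, 0], [0, 0, 0]],
    [[3.5, 0, 0], [0, 0, 0]],
    [[3.5, 0, 0], [0, 0, 0]],
    [[3.5, 0, 0], [0, 0, 0]],
    [[3.5, 0, 0], [0, 0, 0]],
    [[3.5, 0, 0], [0, 0, 0]],
    [[3.5, 0, 0], [0, 0, 0]],
    [[3.5, 0, 0], [0, 0, 0]],
    [[3.5, 0, 0], [0, 0, 0]],
    [[3.5, 0, 0], [0, 0, 0]],
  ],
)

```text
t: 3.73
tool_pos: [0.5624, -0.266, 0.2299]
orientation: [2.605, 1.755, 0.0]
force: [-1.6, -4.5, 1.4]
opening: 0.0185
gripper_force: 2.5
```

```bash
cat >> h.py <<'E'
H=np.array([.603,-.1625]);U=np.array([np.cos(np.radians(68)),np.sin(np.radians(68))]);L=np.array([-U[1],U[0]])
def look():
    s=robot.read_state();t=s["tool_pos"][:2]-H;print("tool",t@U*1e3,t@L*1e3,s["tool_pos"][2],"Fu",s["force"][:2]@U,s["force"],s["opening"])
    p,d=robot.read_camera("top");m=mask(p,"blue");m[:185]=0;m[:,:240]=0;m[:,335:]=0;m[:200,283:]=0
    k=max(cv2.findContours(m,0,2)[0],key=cv2.contourArea);B=cv2.boxPoints(cv2.minAreaRect(k))
    for z in(.038,.032):
        P=onz("top",B,z)[:,:2]-H;print(z,(np.c_[P@U,P@L]*1e3).round(1).tolist())
    return p
E
python3 -c "
from h import *
look()"
```

```text
tool -111.16244567931027 -1.1466305701313722 0.2298558618823266 Fu -4.800631656723611 [-1.63789606 -4.51589507  1.43633853] 0.018523179044227272
0.038 [[60.8, 44.7], [43.1, -56.8], [-2.2, -47.9], [15.8, 53.3]]
0.032 [[61.5, 44.0], [43.7, -58.0], [-1.7, -49.0], [16.4, 52.5]]
```

apply_moves(
  series=[
    [[3, 0, 0], [0, 0, 0]],
    [[3, 0, 0], [0, 0, 0]],
    [[3, 0, 0], [0, 0, 0]],
    [[3, 0, 0], [0, 0, 0]],
    [[3, 0, 0], [0, 0, 0]],
    [[3, 0, 0], [0, 0, 0]],
  ],
)

```text
t: 4.28
tool_pos: [0.5691, -0.2495, 0.2298]
orientation: [2.605, 1.755, -0.0]
force: [-1.9, -4.8, 3.1]
opening: 0.0188
gripper_force: 2.6
```

apply_moves(
  series=[
    [[3, 0, 0], [0, 0, 0]],
  ],
)

```text
t: 4.37
tool_pos: [0.5702, -0.2467, 0.2298]
orientation: [2.605, 1.755, -0.0]
force: [-2.6, -4.0, 2.6]
opening: 0.0187
gripper_force: 2.5
```

apply_moves(
  series=[
    [[3, 0, 0], [0, 0, 0]],
  ],
)

```text
t: 4.45
tool_pos: [0.5713, -0.2439, 0.2298]
orientation: [2.605, 1.755, -0.0]
force: [-1.4, -4.5, 0.6]
opening: 0.0185
gripper_force: 2.2
```

apply_moves(
  series=[
    [[2.5, 0, 0], [0, 0, 0]],
  ],
)

```text
t: 4.53
tool_pos: [0.5723, -0.2412, 0.2295]
orientation: [-2.605, -1.755, -0.0]
force: [-1.8, -4.7, 3.8]
opening: 0.0188
gripper_force: 2.8
```

apply_moves(
  series=[
    [[2, 0, 0], [0, 0, 0]],
  ],
)

```text
t: 4.62
tool_pos: [0.573, -0.2395, 0.2295]
orientation: [-2.605, -1.755, 0.0]
force: [-1.6, -3.4, 0.7]
opening: 0.0184
gripper_force: 2.2
```

apply_moves(
  series=[
    [[2, 0, 0], [0, 0, 0]],
  ],
)

```text
t: 4.7
tool_pos: [0.5737, -0.2378, 0.2296]
orientation: [-2.605, -1.755, 0.0]
force: [-2.1, -4.1, 0.7]
opening: 0.0186
gripper_force: 2.1
```

```bash
python3 - <<'E'
from h import *
look()
p,d=robot.read_camera("side");cv2.imwrite("pics/s2.png",cv2.resize(p[160:260,225:345],None,fx=5.9,fy=5.9,interpolation=cv2.INTER_CUBIC))
E
```

```text
tool -80.78263670155141 -1.0129405386569832 0.22955364977372392 Fu -4.610449324597286 [-2.14986258 -4.10392891  0.67174495] 0.018560428689390018
0.038 [[79.6, 48.5], [73.1, -50.5], [36.4, -47.2], [43.1, 51.5]]
0.032 [[80.3, 47.8], [73.9, -51.6], [37.0, -48.3], [43.8, 50.8]]
```

View pics/s2.png

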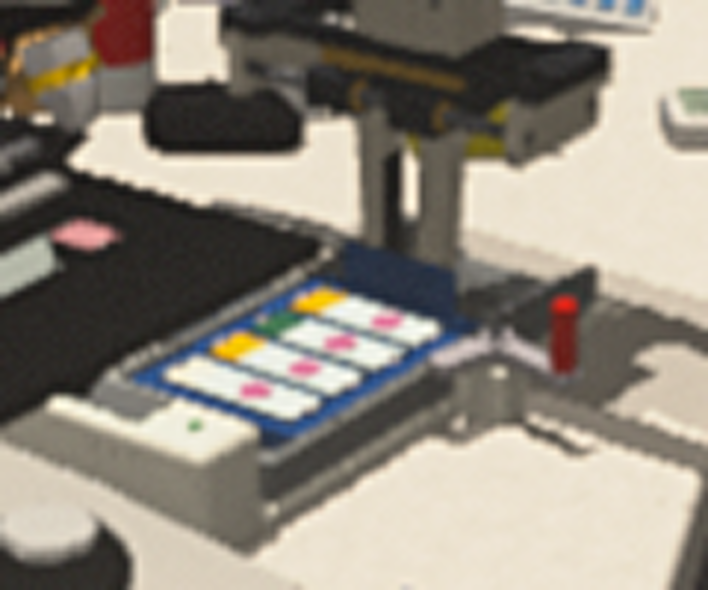

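```bash
cat >> h.py <<'E'
def height(n,p,d):
    o,dd=ray(n,[(u,v) for v in range(420) for u in range(560)])
    P=(o+dd*d.reshape(-1,1)).reshape(420,560,3);P=np.array(P)
    X=(P[...,:2]-H)@U;Y=(P[...,:2]-H)@L
    def med(m): q=P[m][:,2]*1e3;return len(q),np.round(np.percentile(q,[20,50,80]),1) if len(q) else 0
    b=mask(p,"blue")>0
    for a in((-150,-60),(-60,-20),(-20,20),(20,50),(50,76)):
        print(n,a,"blue",med(b&(X>a[0])&(X<a[1])&(abs(Y)<50)&(P[...,2]<.05)),"all",med((X>a[0])&(X<a[1])&(abs(Y)<42)&(P[...,2]<.05)))
    print("reader",med((X>118)&(X<150)&(abs(Y)<50)&(P[...,2]>.045)))
E
python3 - <<'E'
from h import *
for n in("top","side"):
    print("before");height(n,cv2.imread(f"pics/{n}0.png"),np.load(f"pics/{n}0.npy"))
    print("now");height(n,*robot.read_camera(n))
E
```

```text
before
top (-150, -60) blue (0, 0) all (0, 0)
top (-60, -20) blue (0, 0) all (0, 0)
top (-20, 20) blue (1616, array([29.1, 33.9, 38. ])) all (126336, array([-901.7,   -6.5,    3.2]))
top (20, 50) blue (0, 0) all (0, 0)
top (50, 76) blue (0, 0) all (0, 0)
reader (0, 0)
now
top (-150, -60) blue (0, 0) all (0, 0)
top (-60, -20) blue (0, 0) all (0, 0)
top (-20, 20) blue (1081, array([27.2, 32.3, 36.2])) all (126733, array([-902.8, -515.8,    2.5]))
top (20, 50) blue (0, 0) all (0, 0)
top (50, 76) blue (0, 0) all (0, 0)
reader (0, 0)
before
side (-150, -60) blue (0, 0) all (0, 0)
side (-60, -20) blue (0, 0) all (0, 0)
side (-20, 20) blue (234, array([33.2, 35.2, 37. ])) all (85682, array([-7.03e+02, -4.25e+01,  5.00e-01]))
side (20, 50) blue (0, 0) all (0, 0)
side (50, 76) blue (0, 0) all (0, 0)
reader (0, 0)
now
side (-150, -60) blue (0, 0) all (0, 0)
side (-60, -20) blue (0, 0) all (0, 0)
side (-20, 20) blue (193, array([27.3, 29. , 30.5])) all (85056, array([-7.093e+02, -8.440e+01, -1.000e-01]))
side (20, 50) blue (0, 0) all (0, 0)
side (50, 76) blue (0, 0) all (0, 0)
reader (0, 0)
```

```bash
sed -i 's/X=(P\[...,:2\]-H)@U;Y=(P\[...,:2\]-H)@L/X=(P[...,:2]-H)@U*1e3;Y=(P[...,:2]-H)@L*1e3/' h.py
python3 - <<'E'
from h import *
print("before");height("side",cv2.imread("pics/side0.png"),np.load("pics/side0.npy"))
print("now");height("side",*robot.read_camera("side"))
E
```

```text
before
side (-150, -60) blue (86, array([34.6, 35.9, 37.6])) all (384, array([35.3, 36.8, 38.8]))
side (-60, -20) blue (24, array([34.3, 35.3, 36.4])) all (169, array([35.3, 36.2, 37.5]))
side (-20, 20) blue (72, array([33.7, 34.9, 36.5])) all (348, array([10.5, 28.5, 35.9]))
side (20, 50) blue (0, 0) all (141, array([ 9.1, 10.4, 13.6]))
side (50, 76) blue (0, 0) all (21, array([ 9.3, 10.5, 11.3]))
reader (226, array([ 53.8,  55.3, 391.8]))
now
side (-150, -60) blue (17, array([28.2, 30.2, 32. ])) all (224, array([11.2, 32.5, 43.5]))
side (-60, -20) blue (24, array([28. , 29.9, 30.6])) all (161, array([29.4, 30.4, 31.8]))
side (-20, 20) blue (24, array([28.5, 29.3, 30. ])) all (177, array([29.3, 30.5, 31.7]))
side (20, 50) blue (19, array([28.3, 28.7, 29.8])) all (142, array([29.2, 30.4, 31.4]))
side (50, 76) blue (43, array([27.8, 28.6, 30. ])) all (145, array([28.5, 30. , 31.4]))
reader (227, array([ 54.1,  55.7, 392.5]))
```

The tray top fell about 6 mm at both front and back and is level, so it is seated. I'll retreat and go round to the post.

apply_moves(
  series=[
    [[-8, 0, 0], [0, 0, 0]],
    [[-12, 0, 0], [0, 0, 0]],
    [[-12, 0, 0], [0, 0, 0]],
    [[0, 0, -20], [0, 0, 0]],
    [[0, 0, -30], [0, 0, 0]],
    [[0, 0, -10], [0, 0, 0]],
    [[13, -38, 0], [0, 0, 0]],
    [[13, -38, 0], [0, 0, 0]],
    [[13, -38, 0], [0, 0, 0]],
    [[13, -38, 0], [0, 0, 0]],
    [[0, 0, 0], [0, 0, 0.12]],
    [[0, 0, 0], [0, 0, 0.12]],
  ],
  claw=0,
)

```text
t: 5.95
tool_pos: [0.438, -0.1613, 0.2886]
orientation: [-2.799, -1.424, 0.001]
force: [0.2, -0.6, 1.0]
opening: 0.0006
gripper_force: 0.0
```

apply_moves(
  series=[
    [[0, 0, 0], [0, 0, 0.12]],
    [[0, 0, 0], [0, 0, 0.12]],
    [[0, 0, 0], [0, 0, 0.12]],
    [[0, 0, 0], [0, 0, 0.12]],
    [[0, 0, 0], [0, 0, 0.12]],
    [[0, 0, 0], [0, 0, 0.05]],
    [[0, 0, 0], [0, 0, 0]],
    [[0, 0, 0], [0, 0, 0]],
  ],
)

```text
t: 6.62
tool_pos: [0.4402, -0.1629, 0.2897]
orientation: [3.107, 0.465, 0.0]
force: [-0.5, -0.6, -0.4]
opening: 0.0004
gripper_force: 0.0
```

```bash
python3 - <<'E'
from h import *
s=robot.read_state();t=s["tool_pos"][:2]-H;print(t@U*1e3,t@L*1e3,s["tool_pos"][2],s["orientation"],s["force"],s["opening"],s["q"])
print("tool yaw dock",np.degrees(np.arctan2(*cv2.Rodrigues(s["orientation"])[0][[1,0],0]))-68)
p,d=robot.read_camera("side");height("side",p,d)
m=mask(p,"red");m[:195]=0;m[240:]=0;m[:,300:]
k=[c for c in cv2.findContours(m,0,2)[0] if 300<c[0,0,0]<335]
print([cv2.boundingRect(c) for c in k])
cv2.imwrite("pics/s3.png",cv2.resize(p[130:270,225:385],None,fx=4.2,fy=4.2,interpolation=cv2.INTER_CUBIC))
E
```

```text
-61.30933151931171 150.7961817163337 0.2896673297726019 [3.10676822e+00 4.65402780e-01 3.09338206e-04] [-0.48892557 -0.57437052 -0.39413518] 0.00042478650146057177 [-4.63622537e-01 -1.41834695e-01  1.97392486e+00 -1.70788438e-05
  1.30925023e+00  8.09783914e-01]
tool yaw dock -50.960561425873195
side (-150, -60) blue (43, array([28.9, 30.5, 32.2])) all (225, array([11.1, 31.4, 42.4]))
side (-60, -20) blue (28, array([28.2, 29.1, 30.2])) all (162, array([28.9, 30.3, 31.4]))
side (-20, 20) blue (23, array([28.3, 28.6, 29.6])) all (181, array([29.2, 30.5, 31.7]))
side (20, 50) blue (16, array([29. , 29.8, 30.8])) all (136, array([29.4, 30.6, 31.9]))
side (50, 76) blue (52, array([28. , 28.9, 30. ])) all (145, array([29. , 30.2, 31.4]))
reader (223, array([ 53.9,  55.6, 393.1]))
[(318, 210, 5, 13)]
```

View pics/s3.png

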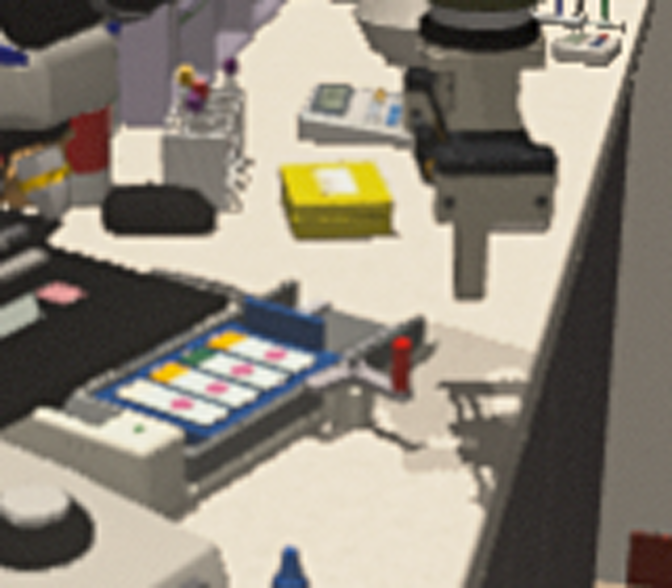

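The side view shows the closed fingers at (470,290), outside the red post at (400,365), and the tray still seated. Next I lower and push the post round its arc.

apply_moves(
  series=[
    [[0, 0, 18], [0, 0, 0]],
    [[0, 0, 18], [0, 0, 0]],
    [[0, 0, 18], [0, 0, 0]],
    [[6, -2, 0], [0, 0, 0]],
    [[6, 0, 0], [0, 0, 0]],
    [[4, 0, 0], [0, 0, 0]],
    [[4, 0, 0], [0, 0, 0]],
    [[4, 0, 0], [0, 0, 0]],
    [[4, -2, 0], [0, 0, 0]],
    [[4, -2, 0], [0, 0, 0]],
    [[4, -2, 0], [0, 0, 0]],
  ],
)

```text
t: 7.58
tool_pos: [0.4728, -0.1439, 0.236]
orientation: [-3.107, -0.463, 0.0]
force: [-0.6, 0.6, 1.5]
opening: 0.0001
gripper_force: 0.9
```

apply_moves(
  series=[
    [[4, -1, 0], [0, 0, 0]],
    [[4, -1, 0], [0, 0, 0]],
    [[4, -1, 0], [0, 0, 0]],
    [[4, 0, 0], [0, 0, 0]],
    [[4, 0, 0], [0, 0, 0]],
    [[4, 0, 0], [0, 0, 0]],
  ],
)

```text
t: 8.08
tool_pos: [0.495, -0.1343, 0.2357]
orientation: [3.107, 0.463, 0.0]
force: [-2.0, 0.4, -0.7]
opening: 0.0003
gripper_force: 0.6
```

apply_moves(
  series=[
    [[4, 1, 0], [0, 0, 0]],
    [[4, 1, 0], [0, 0, 0]],
    [[4, 1, 0], [0, 0, 0]],
    [[3, 2, 0], [0, 0, 0]],
  ],
)

```text
t: 8.42
tool_pos: [0.5109, -0.1348, 0.2358]
orientation: [3.107, 0.463, 0.001]
force: [-0.8, -0.1, -0.1]
opening: 0.0003
gripper_force: 0.5
```

```bash
python3 - <<'E'
from h import *
s=robot.read_state();t=s["tool_pos"][:2]-H;print(t@U*1e3,t@L*1e3,s["tool_pos"][2],s["force"])
p,d=robot.read_camera("side")
cv2.imwrite("pics/s4.png",cv2.resize(p[160:260,225:345],None,fx=5.9,fy=5.9,interpolation=cv2.INTER_CUBIC))
E
```

```text
-8.790007579846884 95.77899689037788 0.23580148686250957 [-0.83399909 -0.10900146 -0.07502122]
```

View pics/s4.png

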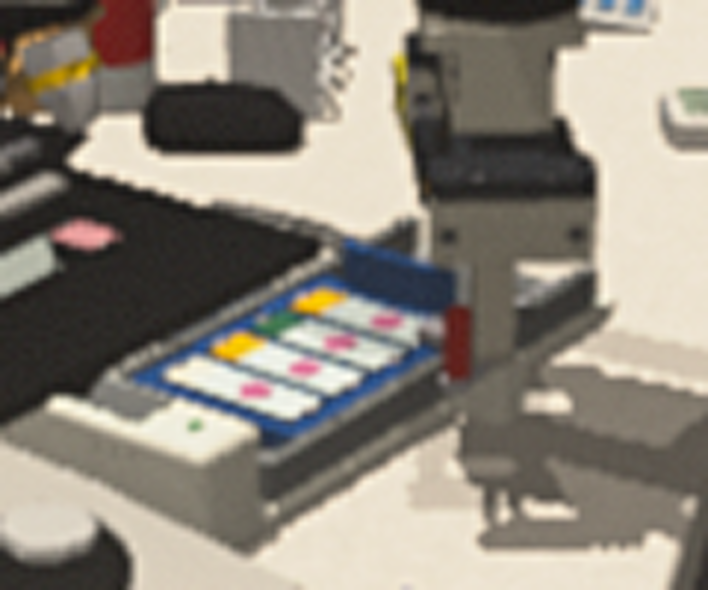

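The post, at (457,345), is nearly round. About 9 mm is left to the stop.

apply_moves(
  series=[
    [[2.5, 2, 0], [0, 0, 0]],
    [[2.5, 2, 0], [0, 0, 0]],
  ],
)

```text
t: 8.63
tool_pos: [0.5165, -0.1373, 0.2357]
orientation: [3.107, 0.463, -0.0]
force: [-1.1, -0.9, 0.1]
opening: 0.0003
gripper_force: 0.5
```

apply_moves(
  series=[
    [[2, 1, 0], [0, 0, 0]],
  ],
)

```text
t: 8.72
tool_pos: [0.5188, -0.1378, 0.2358]
orientation: [3.107, 0.463, 0.0]
force: [-1.4, -1.6, -0.6]
opening: 0.0008
gripper_force: 0.8
```

apply_moves(
  series=[
    [[2, 1, 0], [0, 0, 0]],
  ],
)

```text
t: 8.8
tool_pos: [0.5201, -0.138, 0.2354]
orientation: [-3.106, -0.463, 0.005]
force: [-12.9, 1.7, 8.7]
opening: 0.0007
gripper_force: 6.6
```

The force rises to 13 N at the predicted end position, so the lever is at its stop. I'll back off and check.

apply_moves(
  series=[
    [[-4, 0, 0], [0, 0, 0]],
    [[-15, 0, 0], [0, 0, 0]],
    [[-25, 0, 0], [0, 0, 0]],
    [[-25, 0, 0], [0, 0, 0]],
    [[0, 0, -30], [0, 0, 0]],
    [[0, 0, -40], [0, 0, 0]],
    [[0, 0, -40], [0, 0, 0]],
    [[-25, -20, 0], [0, 0, 0]],
    [[0, -40, 0], [0, 0, 0]],
    [[0, 0, 0], [0, 0, 0]],
    [[0, 0, 0], [0, 0, 0]],
  ],
)

```text
t: 9.72
tool_pos: [0.413, -0.107, 0.3463]
orientation: [3.106, 0.466, 0.003]
force: [0.8, -0.5, 0.2]
opening: 0.0003
gripper_force: 0.0
```

```bash
python3 - <<'E'
from h import *
s=robot.read_state();print(s["tool_pos"],s["force"])
p,d=robot.read_camera("side");height("side",p,d)
m=mask(p,"red");print([cv2.boundingRect(c) for c in cv2.findContours(m,0,2)[0] if 285<c[0,0,0]<340 and 200<c[0,0,1]<240])
print("expect post top",proj("side",[[*(H-0*U+.076*L),.075]]),proj("top",[[*(H+.076*L),.075]]))
q,_=robot.read_camera("top");m=mask(q,"red");print([cv2.minAreaRect(c) for c in cv2.findContours(m,0,2)[0] if 240<c[0,0,0]<290 and 200<c[0,0,1]<260])
a=cv2.resize(p[170:250,235:335],None,fx=4,fy=4,interpolation=2);b=cv2.resize(q[170:250,220:320],None,fx=4,fy=4,interpolation=2)
cv2.imwrite("pics/f.png",np.hstack([a,b]))
E
```

```text
[ 0.41304797 -0.10697728  0.34631478] [ 0.7882088  -0.47170697  0.24339522]
side (-150, -60) blue (28, array([28.8, 30.9, 33. ])) all (202, array([10.8, 32.4, 43.1]))
side (-60, -20) blue (10, array([27.9, 28.6, 29.4])) all (153, array([29.3, 30.7, 31.9]))
side (-20, 20) blue (24, array([28.3, 29.7, 30.7])) all (176, array([29.3, 30.3, 31.5]))
side (20, 50) blue (20, array([28.5, 29.8, 30.9])) all (140, array([29. , 30.4, 31.6]))
side (50, 76) blue (45, array([28.2, 29. , 30. ])) all (146, array([28.9, 30.3, 31.7]))
reader (220, array([ 53.9,  55.1, 393.3]))
[(298, 210, 4, 13)]
expect post top [[300.27242929 210.57061155]] [[263.36047913 231.76013322]]
[((263.0, 231.5), (3.0, 2.0), 90.0)]
```

View pics/f.png

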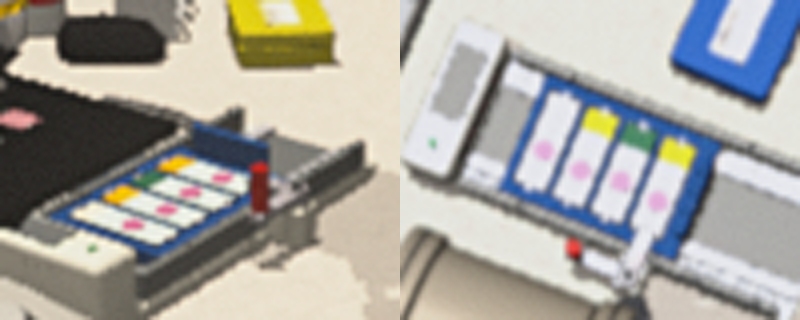

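The final view shows the tray seated, the lever lying along the dock with the post at top pixel (263,231.5) (expected 263.4,231.8), and the tongue over the tray's edge.

```bash
python3 -c "
from plant import robot
print(robot.close_job())"
```

```text
the job is handed in; nothing more can be done
None
```

The tray is seated in the locating notches, the latch is closed against its stop with the tongue over the tray's edge, the gripper is clear, and the job was handed in after about 10 s of the 42 s allowed.

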